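# Lock the gas filter cartridge into its bayonet head

### The job

Fit the filter cartridge (the part with two lugs, not the screw-in plug) into the forge's gas filter head: push it down against the spring, turn it a quarter turn clockwise until it stops, and let go so that it stays locked and upright. Feel for the slots and do not force it: the cartridge must never bear on the head with more than 60 N. Leave everything else on the bench where it is.

Things in the scene. Friction and masses are not known exactly. Their poses are not given: they have to be found in the camera images.
- cartridge: Metal filter cartridge, 74 mm tall, 0.14 to 0.28 kg, loose, standing on the bench. Origin: centre of its underside; z up its axis. Half a turn makes no difference to it. Round body 36 mm across up to 34 mm height, its lowest 9 mm tapering to 26 mm at the foot; cap disc 42 mm across from 34 to 42 mm; above it the wing grip.
- wing (a point): In the cartridge's wing grip, on its axis, 64 mm above its underside; axes as the cartridge. The wing is an upright flat bar on the cap, 40 mm long (along its x), 14 mm thick (along its y), from 42 to 74 mm height. Take it from above across its 14 mm.
- lugs (a point): On the cartridge's axis, midway between its two lugs, 18 mm above its underside; axes as the cartridge. The lugs stand out on its +x and -x sides, in line with the wing: 9 mm wide, from 14 to 22 mm height, reaching 25 mm from the axis.
- head: Fixed gas filter head: metal block 110 x 110 x 60 mm with pipe stubs on its +y and -y sides (to 100 mm from the centre, 28 mm up). Origin: centre of its underside; z up. In its top is a round bayonet receiver, 68 mm across, rim 64 mm above the origin, bore 38.4 mm.
- mouth (a point): Centre of the receiver at rim level, 64 mm above the head's origin; axes as the head. Two opposite slots 13 mm wide pass the lugs through the 8 mm rim. They lie along the head's x axis turned by an unknown angle up to 0.6 rad either way, in no reading: find them by feel. Lugs resting on the rim beside the slots put the cartridge's underside at 50 mm over the head's origin.
- spring (a point): On the head's axis, 46 mm above its origin: top of the sprung plate at rest, where it meets the cartridge's underside; axes as the head. It pushes up with 3 N there, 0.7 N more per mm down (11.4 N at 34 mm); hard stop at 30 mm. Only with its underside at 30.5 to 33.5 mm can the cartridge turn, and only clockwise seen from above.
- lock (a point): On the head's axis, 38 mm above its origin: where the cartridge's underside is when locked; axes as the head. A quarter turn past the slots the lugs lie under recesses 13 mm wide; their far side, about 0.09 rad further, is the end stop. Let go there, the spring lifts the cartridge 4 mm into them. Let go too early it rises only to 34 mm, or in the slots to 46 mm.
- plug: Screw-in blanking plug, the wrong part: no lugs, threaded stem 30 mm across, disc 56 mm across, square top 22 mm wide, 56 mm tall in all. Origin: centre of its underside. Leave it alone.
- shoe_a: Horseshoe lying flat, about 130 x 130 x 9 mm; origin at its middle, on the bench.
- shoe_b: Another such horseshoe.
- hammer: Hammer, 320 mm long, lying; origin under its middle.
- tin: Small closed metal tin, 50 mm across and 50 mm tall; origin under its centre.
- brush: Wooden wire brush, 190 mm long along its y, 80 mm tall with its handle; origin under its centre.
There are look-alikes about, which are no part of the job. What is shaped like the cartridge but blue or orange is not meant.

How it is judged:
On the way:
1. the cartridge is pushed down in the head against the spring until its lugs are below the rim (horizontal distance between cartridge and head below 0.004 m and z of cartridge in the frame of head below 0.0345 m), for 0.1 s.
At the end, for the whole second after the job is handed in: Cartridge locked, let go and at rest: within 4 mm of the head's axis, underside 35.8 to 40 mm above the head's origin (sprung up into the recesses), its x axis 0.8 rad or more from the head's x axis (either way round), within 0.12 rad of upright (horizontal distance between cartridge and head below 0.004 m and z of cartridge in the frame of head between 0.0358 and 0.04 m and angle between the x axis of cartridge and the x axis of head, either way round above 0.8 rad and angle between cartridge's own z axis and vertical below 0.12 rad and linear speed of cartridge below 0.01 m/s and angular speed of cartridge below 0.1 rad/s and contact force between cartridge and the fingers below 0.2 N); the robot touches nothing.
It fails at once if the cartridge bears on the head with more than 60 N (contact force between cartridge and head above 60 N).
It fails at once if the plug or another thing on the bench is moved by more than 20 mm (distance of any of plug, shoe_a, shoe_b, hammer, tin, brush from where it was at the start of the episode above 0.02 m).
It also fails if it takes over 72 s, if anything falls off the work surface, if the arm or the gripper's body presses on something with over 40 N, if the wrist force passes 120 N, or if a joint passes its speed limit or range.

### The arm

A 6-joint arm with a two-finger parallel gripper is mounted at the origin on the work surface. World frame = base frame: x ahead of the robot, y to its left, z up, the work surface at z = 0. Lengths are in m, angles in rad, forces in N, time in s.
With the tool pointing down it reaches from about 0.25 to 0.775 m from the base axis. Payload 4 kg.
Tool frame: the origin (TCP) lies at the very end of the fingers, on their centre line; the grasp point (between the pads) lies 19 mm behind it; z points along the fingers, y is the line along which they close (so a half turn about z gives the same grasp; the last joint's range is limited). The gripper opens to 94 mm and grips with 3 to 60 N. Pads are 16 mm wide; open, the fingers measure 119 mm over their backs; the gripper's body (75 mm by 177 mm) begins 78 mm behind the grasp point.
Start: joints at [1.129, 0.087, 1.371, -0, 1.684, -0.103], TCP at [0.183, 0.519, 0.206] pointing down, gripper open.
Joint ranges: [-3.1, 3.1], [-0.76, 2.03], [0.27, 2.55], [-1.08, 4.22], [0.17, 2.65], [-2.57, 2.57]. Speed limits (rad/s): [2.79, 2.79, 3.14, 3.14, 3.14, 3.14].

### API

Orientations are given as [roll, pitch, yaw] about the fixed x, y, z axes, in that order (R = Rz(yaw) Ry(pitch) Rx(roll)).
In Python, from bench import robot gives the robot as it stands. The module is installed in compiled form; this text tells all that it offers.
- The arm moves only by the tool move_arm, never from a script. Its argument "deltas" is one flat list of numbers, 7 for each row, row after row: the turn, a rotation vector about the tool's x, y, z in rad, then the shift along the tool's x, y, z in cm, then the closure, from -1 (fully open) to 1 (shut). A call has 1 to 8 rows; each row is the pose to reach, as a shift and turn from the pose commanded when the call began, along the tool's axes at that moment; what a row does not reach only later rows make up. A row lasts 1/10 s, in which the tool goes at most 50 mm and 8.59 degrees, less where a joint would pass 70% of its speed; a pose out of reach is approached as far as the arm can. A call with a gripper value outside its range is refused whole. The fingers move at their own pace and stop on an object; the grip force is fixed at half the most. Time passes only in rows, so rows that repeat a pose let the fingers close. It gives the time, the measured TCP pose, the force, the opening and the grip force at its end, in the units of the state.
- robot.get_obs(): the state, without advancing time (a new reading comes with each control period).
- robot.snapshot(name): name is "side" or "top"; returns a dict with "image" (480x640x3 uint8, red, green, blue), "depth" (480x640 float32, m along the optical axis (not along the pixel's ray), 0 where there is no reading), "fov_y" (degrees; the focal length in pixels is half the picture's height over the tangent of half this angle, whatever the lens; pixels are square), "cx", "cy" (the principal point, pixels), "origin" and "orientation" of the camera in the world. Camera axes: x right, y up, looking along -z (the intrinsics and any distortion apply to the point x, -y, -z); pixel columns grow to the right and rows downward; lengths in m; the calibration is good to about 2 mm. A picture is of the moment at which its call begins.
- robot.close_job(): hands the job in; it is judged then, once.
The state is a dict: "time": time; "joint_positions": joint angles; "qvel": joint speeds; "joint_torque": joint torques, N m; "tool_pos": TCP position; "ee_rot": TCP orientation; "wrist_force": force on the tool from outside, world axes, zero at the start; "wrist_torque": the same for the moment, N m; "width": finger opening in m; "finger_force": force on a finger pad.
Only numpy, scipy, OpenCV 4.12 (cv2) and the standard library are available. Lean on these libraries where they do the work, as an engineer would, in place of code of your own. Each camera call takes 0.05 s, during which the arm holds its last target. There are 200 camera calls.

## Working session

There is one attempt and no reset: what is moved stays moved. The work goes in short steps, Python scripts to look and compute and a tool call to move; the robot and the scene stay as the last step left them, time stands still between calls to the robot, and variables do not carry over. Pictures are saved under pics/ and viewed, at most 10 in all, crops included, and the job is handed in when it is done.

Besides the shell and the picture viewer there is one more tool, called after ">>>" as name(argument=value, ...) on one line, values as JSON. move_arm: Moves the arm, as the interface text tells. Its arguments: {"type":"object","properties":{"deltas":{"type":"array","items":{"type":"number"}}},"required":["deltas"]}

```bash
mkdir -p pics; cat > h.py <<'E'
import numpy as np,cv2
from bench import robot
def snap(n):
    s=robot.snapshot(n); np.savez(f'{n}.npz',**{k:v for k,v in s.items()}); return s
E
python3 - <<'E'
from h import *
for n in ('side','top'):
    s=snap(n); cv2.imwrite(f'pics/{n}0.png',s['image'][:,:,::-1])
    print(n,{k:v for k,v in s.items() if k not in('image','depth')})
print(robot.get_obs())
E
```

```text
side {'fov_y': 57.02170391183619, 'cx': 323.764843553557, 'cy': 229.6602180251481, 'origin': array([ 0.16631248, -0.60781829,  0.57706908]), 'orientation': array([ 0.91650969,  0.01060726, -0.58487645])}
top {'fov_y': 46.98259985850436, 'cx': 315.13807938479226, 'cy': 230.22811829541033, 'origin': array([ 0.3937947 , -0.04051781,  1.06767907]), 'orientation': array([ 0.13798982, -0.01514257, -1.54340497])}
{'time': 0.1, 'joint_positions': array([ 1.12887841e+00,  8.78799178e-02,  1.37205159e+00, -3.95843643e-06,
        1.68357598e+00, -1.03084131e-01]), 'qvel': array([ 0.0011619 , -0.00182942, -0.00265132, -0.00151462, -0.00031309,
        0.00030807]), 'joint_torque': array([ 1.81631858e-03, -3.41248977e+01, -3.03303730e+01,  7.20467605e-02,
        3.03243531e-02, -1.25946117e-04]), 'tool_pos': array([0.18260895, 0.5183035 , 0.20444799]), 'ee_rot': array([-3.13968758e+00, -1.93126002e-04,  2.80275824e+00]), 'wrist_force': array([0.12522312, 0.16491234, 0.10557674]), 'wrist_torque': array([ 0.020409  ,  0.04652844, -0.04973793]), 'finger_force': 0.0, 'width': 0.09373643195207393}
```

View pics/top0.png

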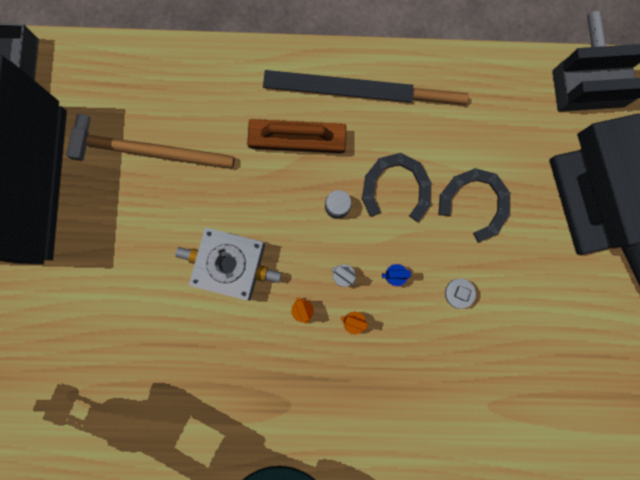

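View pics/side0.png

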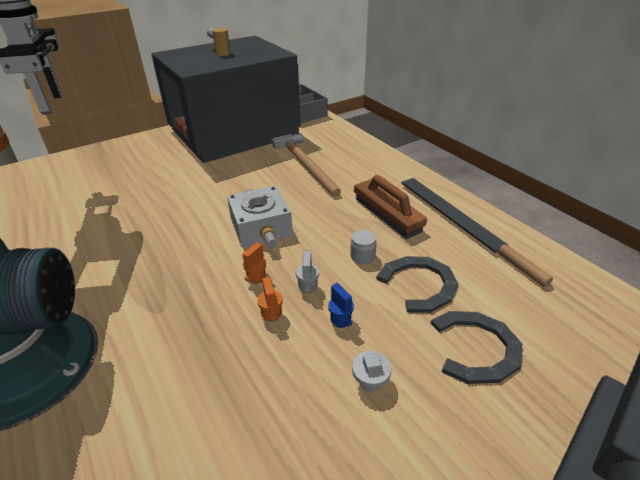

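Top view: the candidates are silver (345,276) with wing, lugged; blue (397,275), orange (303,310) and (356,323) look-alikes; plug (461,293), a disc with a square top. The silver winged part fits the description. Head is at (226,264). I'll confirm it in a crop and measure.

```bash
cat >> h.py <<'E'
from scipy.spatial.transform import Rotation as Ro
def load(n): return dict(np.load(f'{n}.npz'))
def ray(s,u,v):
    f=240/np.tan(np.radians(float(s['fov_y']))/2)
    u=np.asarray(u,float);v=np.asarray(v,float)
    d=np.stack([(u-s['cx'])/f,-(v-s['cy'])/f,-np.ones_like(u)],-1)
    return Ro.from_euler('xyz',s['orientation']).apply(d)
def onplane(s,u,v,z):
    d=ray(s,u,v); return s['origin']+d*((z-s['origin'][2])/d[...,2])[...,None]
def cloud(s):
    v,u=np.mgrid[0:480,0:640]; d=ray(s,u.ravel(),v.ravel())
    return (s['origin']+d*s['depth'].ravel()[:,None]).reshape(480,640,3)
E
python3 - <<'E'
from h import *
t=load('top'); P=cloud(t); sd=load('side'); Q=cloud(sd)
c1=cv2.resize(t['image'][225:325,170:385],None,fx=3.6,fy=3.6,interpolation=cv2.INTER_CUBIC)
cv2.imwrite('pics/crop0.png',c1[:,:,::-1])
print('table z',np.median(P[350:380,500:560,2]),'side',np.median(Q[400:440,150:300,2]))
def region(P,box,zlo,zhi):
    u0,u1,v0,v1=box; X=P[v0:v1,u0:u1].reshape(-1,3); return X[(X[:,2]>zlo)&(X[:,2]<zhi)]
for nm,P_,box in(('top',P,(325,368,255,298)),('side',Q,(290,325,245,300))):
    X=region(P_,box,.06,.085); 
    if len(X)<5: print(nm,len(X));continue
    r=cv2.minAreaRect((X[:,:2]*1000).astype(np.float32)); w,V=np.linalg.eigh(np.cov(X[:,:2].T))
    print('wing',nm,len(X),r,X.mean(0),np.arctan2(V[1,1],V[0,1]),X[:,2].max())
for nm,P_,box in(('top',P,(180,275,220,305)),('side',Q,(215,305,175,250))):
    X=region(P_,box,.052,.075); print('head',nm,len(X),cv2.minAreaRect((X[:,:2]*1000).astype(np.float32)),np.percentile(X[:,2],[5,50,95]))
    X=region(P_,box,.0622,.07); print('rim',nm,len(X),cv2.minAreaRect((X[:,:2]*1000).astype(np.float32)))
E
```

```text
table z -0.00047042102226069193 side 0.0006155042925486409
wing top 180 ((453.94903564453125, -108.08940124511719), (39.863525390625, 14.30173397064209), 55.073360443115234) [ 0.45352152 -0.10784459  0.07334337] 0.9674129579916774 0.07737179321710963
wing side 174 ((454.31097412109375, -108.12076568603516), (41.281700134277344, 13.888701438903809), 55.472084045410156) [ 0.4513842  -0.11281957  0.07208475] 0.9676113396679967 0.07657284015088173
head top 3231 ((468.3954772949219, 108.83918762207031), (110.52904510498047, 109.93570709228516), 77.62216186523438) [0.0569384  0.06074286 0.06543643]
rim top 939 ((468.178466796875, 108.8642578125), (109.23640441894531, 108.69132232666016), 78.29444122314453)
head side 1739 ((457.6267395019531, 59.899410247802734), (217.77500915527344, 110.93829345703125), 76.94647216796875) [0.05486862 0.06103648 0.06584206]
rim side 456 ((460.1181335449219, 58.53388977050781), (205.9022979736328, 101.63996124267578), 78.6047592163086)
```

View pics/crop0.png

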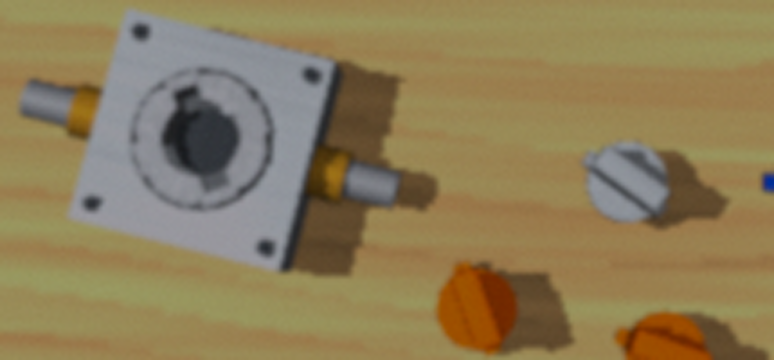

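The crop confirms it: the silver part with a wing bar and a lug at (590,155) is the cartridge. The head's rim centre is near crop (202,138), with dark notches at (187,98) and (217,178) that hint at a slot angle of about 0.38 rad in the world. I'll check that by feel.

```bash
cat >> h.py <<'E'
def to(x,y,z,yaw):
    o=robot.get_obs(); R=Ro.from_euler('xyz',o['ee_rot']); T=Ro.from_euler('xyz',[np.pi,0,yaw])
    print('rot',np.round((R.inv()*T).as_rotvec(),3),'cm',np.round(R.inv().apply(np.array([x,y,z])-o['tool_pos'])*100,2),'| pos',np.round(o['tool_pos'],4),'rpy',np.round(o['ee_rot'],3),'F',np.round(o['wrist_force'],2))
E
python3 -c "
from h import *
to(.454,-.108,.15,.963)"
```

```text
rot [-0.002  0.002  1.84 ] cm [-46.41 -50.04   5.53] | pos [0.1826 0.5183 0.2044] rpy [-3.14  -0.     2.803] F [0.13 0.16 0.11]
```

>>> move_arm(deltas=[0, 0, 0.13, -3, -3.2, 0, -0.3, 0, 0, 0.26, -6, -6.5, 0, -0.3, 0, 0, 0.39, -9.2, -10, 0, -0.3, 0, 0, 0.52, -12.5, -13.5, 0, -0.3, 0, 0, 0.65, -15.7, -17, 0, -0.3, 0, 0, 0.78, -19, -20.5, 0, -0.3, 0, 0, 0.91, -22.2, -24, 0, -0.3, 0, 0, 1.04, -25.5, -27.5, 0, -0.3])

```text
time: 0.9
tool_pos: [0.3319, 0.1728, 0.2052]
ee_rot: [3.141, -0.0, 1.758]
wrist_force: [2.4, -0.3, -0.5]
width: 0.0613
finger_force: 0.0
```

```bash
python3 -c "
from h import *
to(.454,-.108,.12,.963)"
```

```text
rot [ 0.    -0.     0.795] cm [-29.87   6.77   8.52] | pos [0.3319 0.1728 0.2052] rpy [ 3.141 -0.     1.758] F [ 2.38 -0.31 -0.48]
```

>>> move_arm(deltas=[0, 0, 0.13, -4, 0.9, 0, -0.3, 0, 0, 0.26, -8.5, 1.9, 0, -0.3, 0, 0, 0.4, -13, 2.9, 0, -0.3, 0, 0, 0.53, -17.5, 3.9, 2, -0.3, 0, 0, 0.66, -22, 5, 4, -0.3, 0, 0, 0.795, -26, 5.9, 6, -0.3, 0, 0, 0.795, -29.8, 6.8, 8.5, -0.3, 0, 0, 0.795, -29.8, 6.8, 8.5, -0.3])

```text
time: 1.7
tool_pos: [0.4537, -0.1077, 0.1156]
ee_rot: [-3.134, 0.003, 0.963]
wrist_force: [0.3, 1.0, -0.3]
width: 0.0608
finger_force: 0.0
```

```bash
python3 -c "
from h import *
to(.454,-.108,.046,.963)
s=snap('side')
cv2.imwrite('pics/side1.png',cv2.resize(s['image'][150:330,200:420],None,fx=3,fy=3)[:,:,::-1])"
```

```text
rot [-0.008  0.003 -0.   ] cm [0.01 0.09 6.96] | pos [ 0.4537 -0.1077  0.1156] rpy [-3.134e+00  3.000e-03  9.630e-01] F [ 0.26  0.95 -0.34]
```

View pics/side1.png

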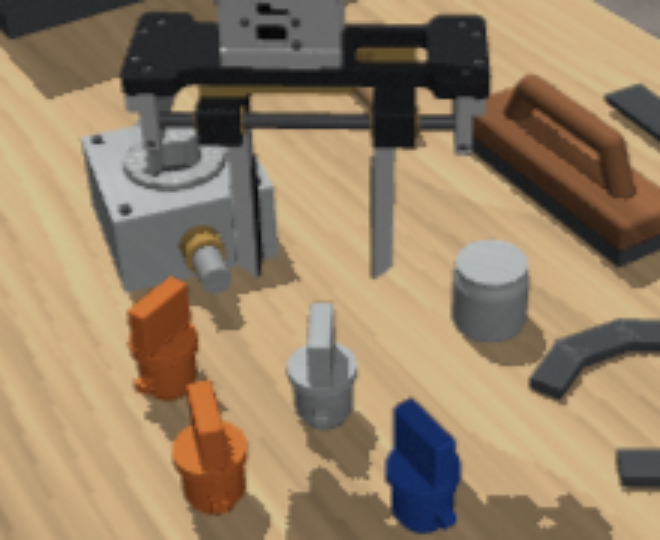

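The crop shows the open fingers (x 245 and 380) straddling the silver wing (320,335), with the neighbours clear. I'll go down and close.

>>> move_arm(deltas=[0, 0, 0, 0, 0, 2, -0.3, 0, 0, 0, 0, 0, 4, -0.3, 0, 0, 0, 0, 0, 6, -0.3, 0, 0, 0, 0, 0, 6.9, -0.3, 0, 0, 0, 0, 0, 6.9, -0.3, 0, 0, 0, 0, 0, 6.9, -0.3, 0, 0, 0, 0, 0, 6.9, -0.3])

```text
time: 2.45
tool_pos: [0.4565, -0.1049, 0.053]
ee_rot: [3.139, -0.001, 0.968]
wrist_force: [-1.1, 0.7, 0.5]
width: 0.0612
finger_force: 0.0
```

```bash
python3 -c "
from h import *
to(.454,-.108,.046,.963)"
```

```text
rot [ 0.003 -0.001  0.005] cm [-0.4  -0.04  0.7 ] | pos [ 0.4565 -0.1049  0.053 ] rpy [ 3.139e+00 -1.000e-03  9.680e-01] F [-1.12  0.65  0.5 ]
```

>>> move_arm(deltas=[0, 0, 0, -0.4, 0, 0.7, -0.3, 0, 0, 0, -0.4, 0, 0.7, -0.3, 0, 0, 0, -0.4, 0, 0.7, -0.3, 0, 0, 0, -0.4, 0, 0.7, 0.3, 0, 0, 0, -0.4, 0, 0.7, 1, 0, 0, 0, -0.4, 0, 0.7, 1, 0, 0, 0, -0.4, 0, 0.7, 1, 0, 0, 0, -0.4, 0, 0.7, 1])

```text
time: 3.25
tool_pos: [0.4533, -0.1082, 0.0445]
ee_rot: [3.142, -0.0, 0.968]
wrist_force: [-0.6, 0.4, -0.2]
width: 0.0245
finger_force: 0.0
```

```bash
python3 -c "
from h import *
to(.454,-.108,.046,.963); print(robot.get_obs()['width'])"
```

```text
rot [ 0.    -0.     0.005] cm [ 0.05  0.05 -0.15] | pos [ 0.4533 -0.1082  0.0445] rpy [ 3.142 -0.     0.968] F [-0.57  0.4  -0.23]
0.024472766198023344
```

>>> move_arm(deltas=[0, 0, 0, 0, 0, -0.1, 1, 0, 0, 0, 0, 0, -0.1, 1, 0, 0, 0, 0, 0, -0.1, 1, 0, 0, 0, 0, 0, -0.1, 1, 0, 0, 0, 0, 0, -0.1, 1, 0, 0, 0, 0, 0, -0.1, 1])

```text
time: 3.85
tool_pos: [0.4533, -0.1082, 0.0455]
ee_rot: [3.141, -0.0, 0.968]
wrist_force: [0.0, -0.5, -0.8]
width: 0.0142
finger_force: 30.0
```

>>> move_arm(deltas=[0, 0, 0, 0, 0, -2, 1, 0, 0, 0, 0, 0, -5, 1, 0, 0, 0, 0, 0, -8, 1, 0, 0, -0.12, 0, 0, -11, 1, 0, 0, -0.25, 0, 0, -11, 1, 0, 0, -0.38, 0, 0, -11, 1, 0, 0, -0.5, 0, 0, -11, 1, 0, 0, -0.63, 0, 0, -11, 1])

```text
time: 4.65
tool_pos: [0.4529, -0.1081, 0.1549]
ee_rot: [-3.141, -0.001, 1.603]
wrist_force: [0.5, 0.4, -1.0]
width: 0.0136
finger_force: 30.0
```

```bash
python3 -c "
from h import *
to(.4684,.1088,.16,3.51)
to(.4684,.1088,.16,2.7)"
```

```text
rot [-0.000e+00 -1.000e-03 -1.907e+00] cm [21.62  2.25 -0.5 ] | pos [ 0.4529 -0.1081  0.1549] rpy [-3.141e+00 -1.000e-03  1.603e+00] F [ 0.46  0.4  -1.  ]
rot [-1.000e-03 -1.000e-03 -1.097e+00] cm [21.62  2.25 -0.5 ] | pos [ 0.4529 -0.1081  0.1549] rpy [-3.141e+00 -1.000e-03  1.603e+00] F [ 0.46  0.4  -1.  ]
```

>>> move_arm(deltas=[0, 0, -0.13, 3, 0.3, -0.5, 1, 0, 0, -0.27, 6, 0.6, -0.5, 1, 0, 0, -0.4, 9, 0.9, -0.5, 1, 0, 0, -0.54, 12, 1.2, -0.5, 1, 0, 0, -0.67, 15, 1.5, -0.5, 1, 0, 0, -0.8, 18, 1.9, -0.5, 1, 0, 0, -0.94, 20, 2.1, -0.5, 1, 0, 0, -1.07, 21.6, 2.25, -0.5, 1])

```text
time: 5.45
tool_pos: [0.4694, 0.1097, 0.1597]
ee_rot: [-3.141, -0.001, 2.675]
wrist_force: [-0.2, 0.1, -2.0]
width: 0.0142
finger_force: 30.0
```

```bash
python3 -c "
from h import *
to(.4684,.1088,.13,3.51)"
```

```text
rot [ 0.    -0.001 -0.835] cm [ 0.04 -0.13  2.98] | pos [0.4694 0.1097 0.1597] rpy [-3.141e+00 -1.000e-03  2.675e+00] F [-0.17  0.15 -2.03]
```

>>> move_arm(deltas=[0, 0, -0.13, 0, -0.1, 0, 1, 0, 0, -0.27, 0, -0.1, 0, 1, 0, 0, -0.41, 0, -0.1, 0, 1, 0, 0, -0.55, 0, -0.1, 1, 1, 0, 0, -0.69, 0, -0.1, 2, 1, 0, 0, -0.835, 0, -0.1, 3, 1, 0, 0, -0.835, 0, -0.1, 3.4, 1, 0, 0, -0.835, 0, -0.1, 3.4, 1])

```text
time: 6.25
tool_pos: [0.4687, 0.1073, 0.1254]
ee_rot: [3.141, -0.002, -2.783]
wrist_force: [0.5, 0.3, -0.6]
width: 0.0135
finger_force: 30.0
```

```bash
python3 -c "
from h import *
to(.4684,.1088,.098,3.51)
for n,b in(('side',(150,250,210,320)),('top',(215,315,175,285))):
    s=snap(n); c=s['image'][b[0]:b[1],b[2]:b[3]]
    cv2.imwrite('pics/%s2.png'%n,cv2.resize(c,(440,400),interpolation=cv2.INTER_CUBIC)[:,:,::-1])
a=np.hstack([cv2.imread('pics/%s2.png'%n)[:,:400] for n in('side','top')]); cv2.imwrite('pics/both2.png',a)"
```

```text
rot [ 0.001 -0.002 -0.01 ] cm [-0.03  0.15  2.74] | pos [0.4687 0.1073 0.1254] rpy [ 3.141e+00 -2.000e-03 -2.783e+00] F [ 0.47  0.32 -0.6 ]
```

View pics/both2.png

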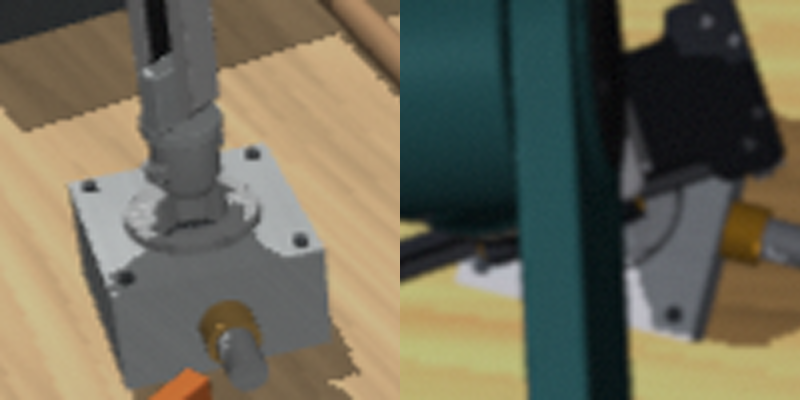

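Left half: the cartridge hangs upright over the receiver at about (185,200), and the top view is covered by the arm. I'll centre it and go down in small steps.

>>> move_arm(deltas=[0, 0, 0, 0, 0.15, 0.5, 1, 0, 0, 0, 0, 0.15, 1.2, 1, 0, 0, 0, 0, 0.15, 1.5, 1, 0, 0, 0, 0, 0.15, 1.7, 1, 0, 0, 0, 0, 0.15, 1.9, 1])

```text
time: 6.85
tool_pos: [0.4689, 0.1088, 0.1072]
ee_rot: [3.141, -0.0, -2.781]
wrist_force: [-0.3, -0.9, -2.5]
width: 0.0138
finger_force: 30.0
```

```bash
python3 -c "
from h import *
to(.4684,.1088,.098,3.51)"
```

```text
rot [ 0.    -0.    -0.007] cm [0.05 0.01 0.92] | pos [0.4689 0.1088 0.1072] rpy [ 3.141 -0.    -2.781] F [-0.31 -0.85 -2.5 ]
```

>>> move_arm(deltas=[0, 0, 0, 0, 0, 0.15, 1, 0, 0, 0, 0, 0, 0.3, 1, 0, 0, 0, 0, 0, 0.45, 1, 0, 0, 0, 0, 0, 0.45, 1])

```text
time: 7.25
tool_pos: [0.4688, 0.1088, 0.1028]
ee_rot: [3.141, -0.0, -2.78]
wrist_force: [0.5, 0.0, -1.3]
width: 0.0139
finger_force: 30.0
```

>>> move_arm(deltas=[0, 0, 0, 0, 0, 0.1, 1, 0, 0, 0, 0, 0, 0.2, 1, 0, 0, 0, 0, 0, 0.3, 1, 0, 0, 0, 0, 0, 0.3, 1])

```text
time: 7.65
tool_pos: [0.4689, 0.1088, 0.0998]
ee_rot: [3.141, -0.0, -2.78]
wrist_force: [-0.2, -1.0, -2.0]
width: 0.014
finger_force: 30.0
```

>>> move_arm(deltas=[0, 0, 0, 0, 0, 0.1, 1, 0, 0, 0, 0, 0, 0.2, 1, 0, 0, 0, 0, 0, 0.3, 1, 0, 0, 0, 0, 0, 0.4, 1, 0, 0, 0, 0, 0, 0.4, 1])

```text
time: 8.15
tool_pos: [0.4689, 0.1089, 0.0958]
ee_rot: [3.141, 0.0, -2.78]
wrist_force: [0.1, 0.5, -1.6]
width: 0.0139
finger_force: 30.0
```

>>> move_arm(deltas=[0, 0, 0, 0, 0, 0.1, 1, 0, 0, 0, 0, 0, 0.2, 1, 0, 0, 0, 0, 0, 0.2, 1])

```text
time: 8.45
tool_pos: [0.4689, 0.1089, 0.0938]
ee_rot: [3.141, 0.0, -2.78]
wrist_force: [0.9, 0.1, -1.3]
width: 0.0139
finger_force: 30.0
```

>>> move_arm(deltas=[0, 0, 0, 0, 0, 0.1, 1, 0, 0, 0, 0, 0, 0.2, 1, 0, 0, 0, 0, 0, 0.3, 1, 0, 0, 0, 0, 0, 0.3, 1])

```text
time: 8.85
tool_pos: [0.469, 0.1089, 0.0913]
ee_rot: [3.142, 0.0, -2.78]
wrist_force: [-0.7, 0.4, 1.3]
width: 0.0137
finger_force: 30.0
```

Contact at a foot height of 46 mm and about 3 N is the spring, not the rim, so the lugs are in the slots. I'll push on.

>>> move_arm(deltas=[0, 0, 0, 0, 0, 0.15, 1, 0, 0, 0, 0, 0, 0.3, 1, 0, 0, 0, 0, 0, 0.45, 1, 0, 0, 0, 0, 0, 0.6, 1, 0, 0, 0, 0, 0, 0.6, 1])

```text
time: 9.35
tool_pos: [0.4691, 0.1089, 0.0853]
ee_rot: [-3.142, 0.001, -2.78]
wrist_force: [-1.6, 0.4, 4.7]
width: 0.014
finger_force: 30.0
```

>>> move_arm(deltas=[0, 0, 0, 0, 0, 0.15, 1, 0, 0, 0, 0, 0, 0.3, 1, 0, 0, 0, 0, 0, 0.45, 1, 0, 0, 0, 0, 0, 0.6, 1, 0, 0, 0, 0, 0, 0.75, 1, 0, 0, 0, 0, 0, 0.75, 1])

```text
time: 9.95
tool_pos: [0.4692, 0.1089, 0.0788]
ee_rot: [-3.141, 0.001, -2.78]
wrist_force: [-3.5, -0.1, 8.8]
width: 0.0137
finger_force: 30.0
```

```bash
python3 -c "
from h import *
to(.469,.1089,.0775,3.51); print(robot.get_obs()['wrist_torque'])"
```

```text
rot [-0.     0.001 -0.007] cm [0.02 0.01 0.13] | pos [0.4692 0.1089 0.0788] rpy [-3.141e+00  1.000e-03 -2.780e+00] F [-3.49 -0.09  8.77]
[-0.03298576  0.91291956 -0.03854145]
```

>>> move_arm(deltas=[0, 0, 0, 0.03, 0, 0.08, 1, 0, 0, 0, 0.05, 0, 0.16, 1, 0, 0, 0, 0.05, 0, 0.16, 1])

```text
time: 10.25
tool_pos: [0.4691, 0.1089, 0.0777]
ee_rot: [-3.141, 0.002, -2.78]
wrist_force: [-2.7, 0.4, 10.8]
width: 0.0136
finger_force: 30.0
```

>>> move_arm(deltas=[0, 0, 0.06, 0.04, 0, 0.02, 1, 0, 0, 0.12, 0.04, 0, 0.02, 1, 0, 0, 0.18, 0.04, 0, 0.02, 1, 0, 0, 0.25, 0.04, 0, 0.02, 1, 0, 0, 0.25, 0.04, 0, 0.02, 1])

```text
time: 10.75
tool_pos: [0.4701, 0.1086, 0.0781]
ee_rot: [-3.141, 0.005, -3.032]
wrist_force: [-1.0, -0.6, 9.6]
width: 0.014
finger_force: 30.0
```

```bash
python3 -c "
from h import *
to(.469,.1089,.0775,1.85); o=robot.get_obs();print(o['wrist_torque'],o['joint_positions'])"
```

```text
rot [0.003 0.005 1.402] cm [0.1  0.05 0.06] | pos [0.4701 0.1086 0.0781] rpy [-3.141  0.005 -3.032] F [-0.96 -0.63  9.61]
[-0.1174287   0.36446573 -0.06745573] [ 1.09610319e-01 -5.25929003e-03  1.72315012e+00 -3.14136700e-04
  1.41848824e+00 -1.57119627e+00]
```

>>> move_arm(deltas=[0, 0, 0.07, 0.05, 0, 0.05, 1, 0, 0, 0.14, 0.05, 0, 0.05, 1, 0, 0, 0.21, 0.05, 0, 0.05, 1, 0, 0, 0.28, 0.05, 0, 0.05, 1, 0, 0, 0.35, 0.05, 0, 0.05, 1, 0, 0, 0.42, 0.05, 0, 0.05, 1, 0, 0, 0.5, 0.05, 0, 0.05, 1])

```text
time: 11.45
tool_pos: [0.4702, 0.1081, 0.0779]
ee_rot: [3.14, 0.006, 2.75]
wrist_force: [-0.1, -0.4, 10.8]
width: 0.0135
finger_force: 30.0
```

```bash
python3 -c "
from h import *
to(.469,.1089,.0775,1.85); o=robot.get_obs();print(o['wrist_torque'])"
```

```text
rot [0.005 0.005 0.9  ] cm [0.14 0.03 0.04] | pos [0.4702 0.1081 0.0779] rpy [3.14  0.006 2.75 ] F [-0.12 -0.37 10.76]
[-0.31270936  0.22857103  0.06485259]
```

>>> move_arm(deltas=[0, 0, 0.08, 0, 0, 0.02, 1, 0, 0, 0.16, 0, 0, 0.02, 1, 0, 0, 0.24, 0, 0, 0.02, 1, 0, 0, 0.32, 0, 0, 0.02, 1, 0, 0, 0.4, 0, 0, 0.02, 1, 0, 0, 0.48, 0, 0, 0.02, 1, 0, 0, 0.56, 0, 0, 0.02, 1, 0, 0, 0.64, 0, 0, 0.02, 1])

```text
time: 12.25
tool_pos: [0.4701, 0.1081, 0.0777]
ee_rot: [3.136, 0.004, 2.109]
wrist_force: [-0.7, -0.9, 10.7]
width: 0.0138
finger_force: 30.0
```

```bash
python3 -c "
from h import *
to(.469,.1089,.0775,1.85); o=robot.get_obs();print(o['wrist_torque'])"
```

```text
rot [0.006 0.003 0.26 ] cm [ 0.13 -0.06  0.02] | pos [0.4701 0.1081 0.0777] rpy [3.136 0.004 2.109] F [-0.66 -0.88 10.66]
[-0.37037442  0.26010092  0.00218328]
```

>>> move_arm(deltas=[0, 0, 0.05, 0, 0, 0, 1, 0, 0, 0.1, 0, 0, 0, 1, 0, 0, 0.15, 0, 0, 0, 1, 0, 0, 0.15, 0, 0, 0, 1])

```text
time: 12.65
tool_pos: [0.4701, 0.1081, 0.0777]
ee_rot: [3.136, 0.003, 1.962]
wrist_force: [-0.6, -1.8, 10.6]
width: 0.0141
finger_force: 30.0
```

```bash
python3 -c "
from h import *
to(.469,.1089,.0775,1.85); o=robot.get_obs();print(o['wrist_torque'])"
```

```text
rot [0.006 0.003 0.112] cm [ 0.12 -0.07  0.01] | pos [0.4701 0.1081 0.0777] rpy [3.136e+00 3.000e-03 1.962e+00] F [-0.58 -1.81 10.59]
[-0.41005116  0.31852451 -0.02810848]
```

>>> move_arm(deltas=[0, 0, 0.03, 0, 0, 0, 1, 0, 0, 0.06, 0, 0, 0, 1, 0, 0, 0.09, 0, 0, 0, 1, 0, 0, 0.09, 0, 0, 0, 1])

```text
time: 13.05
tool_pos: [0.47, 0.1081, 0.0776]
ee_rot: [3.136, 0.002, 1.873]
wrist_force: [-1.0, -1.2, 10.5]
width: 0.0139
finger_force: 30.0
```

```bash
python3 -c "
from h import *
to(.469,.1089,.0775,1.85); o=robot.get_obs();print(o['wrist_torque'])"
```

```text
rot [0.006 0.002 0.023] cm [ 0.11 -0.07  0.01] | pos [0.47   0.1081 0.0776] rpy [3.136e+00 2.000e-03 1.873e+00] F [-0.98 -1.17 10.51]
[-0.3843003   0.2601913   0.10942574]
```

>>> move_arm(deltas=[0, 0, 0.03, 0, 0, 0, 1, 0, 0, 0.06, 0, 0, 0, 1, 0, 0, 0.06, 0, 0, 0, 1])

```text
time: 13.35
tool_pos: [0.4693, 0.108, 0.0776]
ee_rot: [3.137, 0.002, 1.814]
wrist_force: [-2.0, -2.2, 10.6]
width: 0.0142
finger_force: 30.3
```

```bash
python3 -c "
from h import *
to(.469,.1089,.0775,1.85); o=robot.get_obs();print(o['wrist_torque'])"
```

```text
rot [ 0.004  0.002 -0.036] cm [ 0.09 -0.01  0.01] | pos [0.4693 0.108  0.0776] rpy [3.137e+00 2.000e-03 1.814e+00] F [-2.02 -2.22 10.56]
[-0.38563531  0.55090078  0.53818604]
```

The wrist torque rises to 0.54 N·m at yaw 1.81, so this is the end stop. I'll ease back slightly, let it rise, and watch the force.

>>> move_arm(deltas=[0, 0, -0.03, 0, 0, 0, 1, 0, 0, -0.03, 0, 0, -0.1, 1, 0, 0, -0.03, 0, 0, -0.2, 1, 0, 0, -0.03, 0, 0, -0.3, 1, 0, 0, -0.03, 0, 0, -0.4, 1, 0, 0, -0.03, 0, 0, -0.4, 1])

```text
time: 13.95
tool_pos: [0.4692, 0.1081, 0.0802]
ee_rot: [3.138, 0.002, 1.843]
wrist_force: [1.1, -0.9, 6.7]
width: 0.0134
finger_force: 30.0
```

```bash
python3 -c "
from h import *
to(.469,.1089,.0775,1.85); o=robot.get_obs();print(o['wrist_torque'])"
```

```text
rot [ 0.004  0.002 -0.007] cm [ 0.09 -0.    0.27] | pos [0.4692 0.1081 0.0802] rpy [3.138e+00 2.000e-03 1.843e+00] F [ 1.12 -0.91  6.73]
[-0.41422133 -0.13624138  0.13309054]
```

>>> move_arm(deltas=[0, 0, 0, 0, 0, 0, 1, 0, 0, 0, 0, 0, 0, 1])

```text
time: 14.15
tool_pos: [0.4692, 0.1081, 0.0802]
ee_rot: [3.138, 0.002, 1.843]
wrist_force: [0.4, -2.2, 6.5]
width: 0.0135
finger_force: 30.0
```

```bash
python3 -c "
from h import *
to(.469,.1089,.0775,1.85); o=robot.get_obs();print(o['wrist_torque'])"
```

```text
rot [ 0.004  0.002 -0.007] cm [ 0.09 -0.    0.27] | pos [0.4692 0.1081 0.0802] rpy [3.138e+00 2.000e-03 1.843e+00] F [ 0.42 -2.2   6.48]
[-0.37287611 -0.16353723  0.20350712]
```

It seems to catch below the ceiling, so I'll press down again and test the stop more firmly.

>>> move_arm(deltas=[0, 0, 0, 0, 0, 0.2, 1, 0, 0, 0, 0, 0, 0.4, 1, 0, 0, 0.03, 0, 0, 0.4, 1, 0, 0, 0.06, 0, 0, 0.4, 1, 0, 0, 0.09, 0, 0, 0.4, 1, 0, 0, 0.09, 0, 0, 0.4, 1])

```text
time: 14.75
tool_pos: [0.4693, 0.1083, 0.0776]
ee_rot: [3.137, 0.001, 1.754]
wrist_force: [-2.3, -1.3, 12.3]
width: 0.0144
finger_force: 31.9
```

```bash
python3 -c "
from h import *
to(.469,.1089,.0775,1.85); o=robot.get_obs();print(o['wrist_torque'])"
```

```text
rot [ 0.004  0.002 -0.096] cm [ 0.07 -0.02  0.01] | pos [0.4693 0.1083 0.0776] rpy [3.137e+00 1.000e-03 1.754e+00] F [-2.33 -1.34 12.31]
[-0.40712991  0.41617944  0.71888903]
```

>>> move_arm(deltas=[0, 0, -0.05, 0, 0, 0, 1, 0, 0, -0.1, 0, 0, 0, 1, 0, 0, -0.1, 0, 0, -0.15, 1, 0, 0, -0.1, 0, 0, -0.3, 1, 0, 0, -0.1, 0, 0, -0.45, 1, 0, 0, -0.1, 0, 0, -0.45, 1])

```text
time: 15.35
tool_pos: [0.4693, 0.1083, 0.0813]
ee_rot: [3.137, 0.001, 1.853]
wrist_force: [-0.2, -0.7, 7.9]
width: 0.0141
finger_force: 29.9
```

```bash
python3 -c "
from h import *
to(.469,.1089,.0775,1.85); o=robot.get_obs();print(o['wrist_torque'])"
```

```text
rot [0.004 0.001 0.003] cm [ 0.06 -0.01  0.38] | pos [0.4693 0.1083 0.0813] rpy [3.137e+00 1.000e-03 1.853e+00] F [-0.17 -0.68  7.93]
[-0.26771564  0.05081403  0.01776798]
```

Now it rises freely, with the force matching the spring, so it is in the recess. I'll let it up to about 38 mm.

>>> move_arm(deltas=[0, 0, 0, 0, 0, -0.1, 1, 0, 0, 0, 0, 0, -0.2, 1, 0, 0, 0, 0, 0, -0.2, 1])

```text
time: 15.65
tool_pos: [0.4692, 0.1083, 0.0829]
ee_rot: [3.138, 0.001, 1.853]
wrist_force: [0.2, -0.7, 7.3]
width: 0.0137
finger_force: 29.9
```

```bash
python3 -c "
from h import *
to(.469,.1089,.0775,1.85); o=robot.get_obs();print(o['wrist_torque'])"
```

```text
rot [0.004 0.001 0.003] cm [ 0.06 -0.01  0.54] | pos [0.4692 0.1083 0.0829] rpy [3.138e+00 1.000e-03 1.853e+00] F [ 0.24 -0.66  7.3 ]
[-0.29575716 -0.05585163  0.04516676]
```

Foot is at about 37.4 mm. Releasing now, then up.

>>> move_arm(deltas=[0, 0, 0, 0, 0, 0, 0.5, 0, 0, 0, 0, 0, 0, 0.2, 0, 0, 0, 0, 0, 0, 0, 0, 0, 0, 0, 0, 0, -0.2, 0, 0, 0, 0, 0, 0, -0.2])

```text
time: 16.15
tool_pos: [0.4673, 0.1085, 0.081]
ee_rot: [-3.141, -0.0, 1.853]
wrist_force: [0.4, -0.4, 0.6]
width: 0.0504
finger_force: 0.0
```

>>> move_arm(deltas=[0, 0, 0, 0, 0, -1, -0.2, 0, 0, 0, 0, 0, -3, -0.2, 0, 0, 0, 0, 0, -6, -0.2, 0, 0, 0, 0, 0, -9, -0.2, 0, 0, 0, 0, 0, -12, -0.2, 0, 0, 0, 0, 0, -14, -0.2, 0, 0, 0, 0, 0, -14, -0.2, 0, 0, 0, 0, 0, -14, -0.2])

```text
time: 16.95
tool_pos: [0.4677, 0.1085, 0.2216]
ee_rot: [3.141, 0.0, 1.853]
wrist_force: [0.8, -0.5, 0.0]
width: 0.0563
finger_force: 0.0
```

```bash
python3 - <<'E'
from h import *
s=snap('side'); Q=cloud(s)
cv2.imwrite('pics/side3.png',cv2.resize(s['image'][130:250,190:330],None,fx=5,fy=5)[:,:,::-1])
X=Q[120:250,190:330].reshape(-1,3)
d=np.hypot(X[:,0]-.4687,X[:,1]-.1085)
m=(d<.03)&(X[:,2]>.09)&(X[:,2]<.13); W=X[m]
print(m.sum(),W.mean(0),np.percentile(W[:,2],[50,90,98]),cv2.minAreaRect((W[:,:2]*1000).astype(np.float32)))
print(robot.get_obs()['tool_pos'],robot.get_obs()['wrist_force'])
E
```

```text
226 [0.46719855 0.10430355 0.10450851] [0.10570264 0.11304835 0.11398581] ((469.22900390625, 108.14289093017578), (15.719955444335938, 41.46195983886719), 17.78630256652832)
[0.46710632 0.10839827 0.22045011] [-0.01869101 -0.53187966 -0.4547714 ]
```

View pics/side3.png

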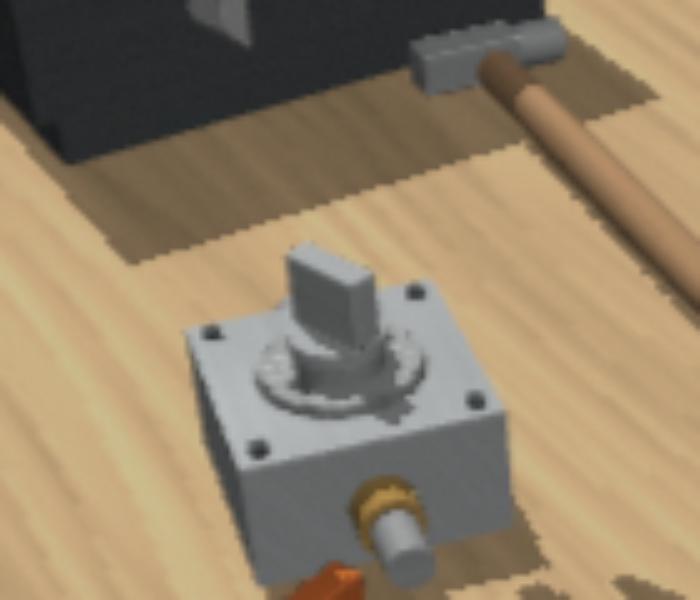

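The cartridge stands upright in the head at (330,300). Its wing top measures about 0.113 m (0.112 m expected when locked), its yaw is 1.88 rad, and it is centred and clear of the gripper, so I'm handing in.

```bash
python3 -c "
from h import *
print(robot.close_job())"
```

```text
the job is handed in; nothing more can be done
None
```

I handed the job in at about 17 s with the cartridge locked upright in the filter head. The last camera check put its underside at about 38 mm, on the head's axis, with the gripper clear; the hand-in call gave no verdict.

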